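# Turn over the recipe leaf on the bakery bench

### The job

Turn the recipe leaf, which stands ajar in the flip holder, over its spine until it lies fully flat on the other side. Push it over and press it down with the tips or outside of closed fingers: do not pinch the leaf, do not slap it over, and do not lift or shove the holder. Leave the bottle, cup, spoon and jar where they stand.

Things in the scene. Friction and masses are not known exactly. Their poses are not given: they have to be found in the camera images.
- holder: Recipe flip holder, loose on the bench, about 2 kg: flat black base, 200 mm along its own x (the spine), 310 mm along y, 10 mm thick, with a cream block of cards (top at 18 mm) on each side of the spine. The spine is a 16 mm steel rod along x at y = 0, its axis 20 mm above the bench. Origin: centre of the underside; z up. The leaf starts on the +y side and must end flat on the -y side.
- leaf (a joint): Angle of the rigid grey-framed leaf about the spine (rad): 0 lying flat on the holder's +y side, 1.57 upright, 3.14 (its stop) lying flat on the -y side. It starts ajar at 0.4 to 0.75. The hinge is stiff (about 0.16 N m of friction), so the leaf stays at whatever angle it is left and does not fall; about 1 to 4 N at the free edge turns it.
- leaf_hinge (a point): Point on the spine axis at the leaf's middle; its axes turn with the leaf: x along the spine, y from the spine to the free edge, z normal to the leaf (up when the leaf lies at 0).
- leaf_mid (a point): Centre of the leaf's main rectangle (190 mm along the spine x 130 mm, 4 mm thick, about 120 g), 75 mm from the spine axis; same axes as leaf_hinge.
- leaf_edge (a point): Middle of the leaf's free edge, 140 mm from the spine axis, in the leaf's mid-plane; same axes as leaf_hinge. A tab 40 mm wide, centred 55 mm from here along +x, sticks out 18 mm further.
- flavour_bottle: Bystander: small amber bottle with a white cap, 52 mm wide, 140 mm tall, beyond the +x end of the holder. Origin: centre of its underside.
- portion_cup: Bystander: small open steel cup, 72 mm wide, 55 mm tall, beyond the +x end of the holder. Origin: centre of its underside.
- spoon: Bystander: steel spoon 200 mm long, lying on the bench beside the holder's +y edge. Origin: its middle on the bench; x along its length.
- spice_jar: Bystander: glass jar with a white lid, 60 mm wide, 80 mm tall, beside the holder's -y edge. Origin: centre of its underside.

How it is judged (in metres and radians):
On the way, in this order (a step that is already met when the one before it is completed fails the run):
1. the leaf is past upright (value of joint leaf above 1.7 rad).
2. the leaf lies flat on the other side (value of joint leaf above 3.08 rad), for 0.2 s.
At the end, for the whole second after the job is handed in: The leaf lies flat on the holder's other side (angle over 3.08 rad, its free edge within about 9 mm of its stop) and is still; the holder stands within 30 mm of where it was and at rest; bottle, cup, spoon and jar are within 30 mm of their places and upright (value of joint leaf above 3.08 rad and velocity of joint leaf between -0.05 and 0.05 rad/s and distance of holder from where it was at the start of the episode below 0.03 m and linear speed of holder below 0.01 m/s and not (distance of any of flavour_bottle, portion_cup, spoon, spice_jar from where it was at the start of the episode above 0.03 m or angle between any of flavour_bottle, portion_cup, spice_jar's own z axis and vertical above 0.35 rad)); the robot touches nothing.
It fails at once if the leaf was taken between the fingers (the grasp point lay inside the leaf) (z of the grasp point in the frame of leaf_mid between -0.003 and 0.003 m and x of the grasp point in the frame of leaf_mid between -0.092 and 0.092 m and y of the grasp point in the frame of leaf_mid between -0.062 and 0.062 m).
It fails at once if the leaf was slapped over (faster than 6 rad/s) (velocity of joint leaf above 6 rad/s).
It fails at once if the holder was lifted over 10 mm, tipped over 0.12 rad or shoved over 30 mm (height (world z) of holder above 0.01 m or angle between holder's own z axis and vertical above 0.12 rad or distance of holder from where it was at the start of the episode above 0.03 m).
It fails at once if a bystander was moved over 30 mm, lifted or tipped (distance of any of flavour_bottle, portion_cup, spoon, spice_jar from where it was at the start of the episode above 0.03 m or angle between any of flavour_bottle, portion_cup, spice_jar's own z axis and vertical above 0.35 rad).
It also fails if it takes over 48 s, if anything falls off the work surface, if the arm or the gripper's body presses on something with over 40 N, if the wrist force passes 120 N, or if a joint passes its speed limit or range.

### The arm

A 6-joint arm with a two-finger parallel gripper is mounted at the origin on the work surface. World frame = base frame: x ahead of the robot, y to its left, z up, the work surface at z = 0. Lengths are in mm, angles in rad, forces in N, time in s.
With the tool pointing down it reaches from about 300 to 775 mm from the base axis. Payload 14.6 kg.
Tool frame: the origin (TCP) lies midway between the tips of the shut fingers; the grasp point (between the pads) lies 19 mm behind it; z points along the fingers, y is the line along which they close (so a half turn about z gives the same grasp; the last joint's range is limited). The gripper opens to 94 mm and grips with 3 to 60 N. Pads are 16 mm wide; open, the fingers measure 119 mm over their backs; the gripper's body (75 mm by 177 mm) begins 78 mm behind the grasp point.
Start: joints at [-1.247, 0.3, 1.521, -0, 1.321, -0.067], TCP at [209.503, -508.525, 205.446] pointing down, gripper open.
Joint ranges: [-3.03, 3.03], [-0.79, 2.21], [0.23, 2.52], [-1.04, 4.18], [0, 3.07], [-2.55, 2.55]. Speed limits (rad/s): [2.22, 2.22, 2.57, 3.14, 3.14, 3.14].

### API

Orientations are given as [roll, pitch, yaw] about the fixed x, y, z axes, in that order (R = Rz(yaw) Ry(pitch) Rx(roll)).
In Python, from cell import manip, camera gives the robot as it stands.
- The arm moves only by the tool move_arm, never from a script. Its arguments are lists of equal length, an entry for each row: "dp": the shift along the world's x, y, z in mm, a list of three; "rotation": the turn, a rotation vector about the world's x, y, z in rad, a list of three; "hand": the opening, from 0 (shut) to 1 (fully open). A call has 1 to 10 rows; each row shifts and turns the commanded pose from where the row before left it; what a row does not reach is not made up. A row lasts 1/8 s, in which the tool goes at most 62.5 mm and 10.7 degrees, less where a joint would pass 70% of its speed; a pose out of reach is approached as far as the arm can. A call with a gripper value outside its range is refused whole. The fingers move at their own pace and stop on an object; "newtons" is the grip in N (left out, the last holds). Time passes only in rows, so rows that do not move let the fingers close. It gives the time, the measured TCP pose, the force, the opening and the grip force at its end, in the units of the state.
- manip.read_state(): the state, without advancing time (a new reading comes with each control period).
- camera(name): name is "scene" or "top" or "wrist"; returns a dict with "image" (384x512x3 uint8, red, green, blue), "fx", "fy", "cx", "cy" (pixels), "R" (3x3) and "t" (3): a world point X has camera coordinates R X + t; the wrist camera has in their place "mount" (4x4, takes a point from camera to tool coordinates, whose origin is the TCP and whose axes are the flange's). Camera axes: x right, y down, z forward; pixel columns grow to the right and rows downward; lengths in mm; the calibration is good to about 2 mm. A picture is of the moment at which its call begins: read the wrist's pose just before it. There is no depth.
- manip.sign_off(): hands the job in; it is judged then, once.
The state is a dict: "clock": time; "joints": joint angles; "qd": joint speeds; "effort": joint torques, N m; "eef_pos": TCP position; "eef_rot": TCP orientation; "wrist_force": force on the tool from outside, world axes, zero at the start; "moment": the same for the moment, N m; "finger_gap": finger opening in mm; "finger_force": force on a finger pad.
Only numpy, scipy, OpenCV 4.12 (cv2) and the standard library are available. Lean on these libraries where they do the work, as an engineer would, in place of code of your own. Each camera call takes 0.05 s, during which the arm holds its last target. There are 200 camera calls.

## Working session

There is one attempt and no reset: what is moved stays moved. The work goes in short steps, Python scripts to look and compute and a tool call to move; the robot and the scene stay as the last step left them, time stands still between calls to the robot, and variables do not carry over. Pictures are saved under pics/ and viewed, at most 10 in all, crops included, and the job is handed in when it is done.

Besides the shell and the picture viewer there is one more tool, called as a command line: name --argument value ..., lists and objects as JSON in quotes. move_arm: Moves the arm, as the interface text tells. Its arguments: {"type":"object","properties":{"dp":{"type":"array","items":{"type":"array","items":{"type":"number"}}},"rotation":{"type":"array","items":{"type":"array","items":{"type":"number"}}},"hand":{"type":"array","items":{"type":"number"}},"newtons":{"type":"number"}},"required":["dp","rotation","hand"]}

```bash
mkdir -p pics; cat > h.py <<'E'
import numpy as np,cv2
from cell import manip,camera
def save(c,n): cv2.imwrite(f'pics/{n}.png',c['image'][:,:,::-1])
def ray(c,u,v):
    R=np.array(c['R']);t=np.array(c['t']);d=R.T@np.array([(u-c['cx'])/c['fx'],(v-c['cy'])/c['fy'],1]);return -R.T@t,d
def onz(c,u,v,z):
    o,d=ray(c,u,v);return o+d*(z-o[2])/d[2]
def proj(c,X):
    p=np.array(c['R'])@np.array(X,float)+np.array(c['t']);return p[0]/p[2]*c['fx']+c['cx'],p[1]/p[2]*c['fy']+c['cy']
E
python3 - <<'E'
from h import *
import pickle
s=camera('scene');t=camera('top');pickle.dump((s,t),open('c.pkl','wb'))
a=np.hstack([s['image'],t['image']])
save(s,'s');save(t,'t')
for c in(s,t):print(c['fx'],-np.array(c['R']).T@c['t'])
E
```

```text
382.1773045399687 [1049.62489778 -106.18208918  715.86467191]
409.0264251261539 [ 380.10718112   75.34330367 1170.67579438]
```

View pics/s.png

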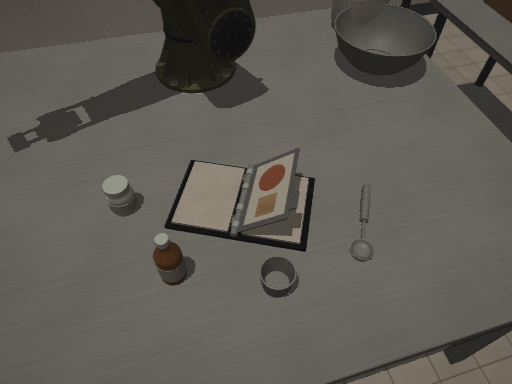

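View pics/t.png

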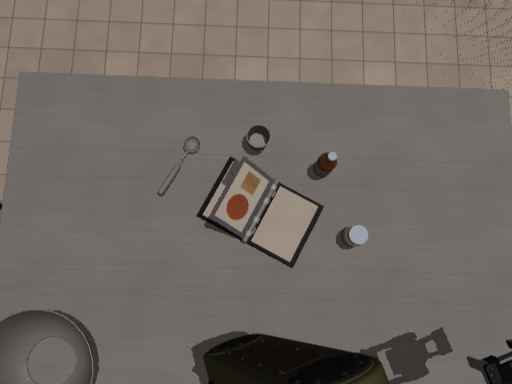

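Both pictures show the holder. In the top view its base corners are near (231,158), (198,214), (293,266) and (323,206), with the spine from (275,185) to (246,240). The leaf stands ajar to the left, which is +y. The bottle is at (325,163), the cup at (258,138), the spoon at (180,165) and the jar at (355,236).

```bash
python3 - <<'E'
from h import *
import pickle
s,t=pickle.load(open('c.pkl','rb'))
for n,u,v,z in [('c1',231,158,10),('c2',198,214,10),('c3',293,266,10),('c4',323,206,10),('sp+',275,185,28),('sp-',246,240,28),('bot',332,156,140),('cup',258,135,55),('spoon',192,145,5),('spoonh',161,193,5),('jar',358,234,80)]:
    print(n,onz(t,u,v,z).round())
for n,u,v,z in [('c-x+y?',315,173,10),('c',305,243,10),('c',168,227,10),('c',189,162,10)]: print('s',n,onz(s,u,v,z).round())
cen=np.mean([onz(t,u,v,10) for u,v in[(231,158),(198,214),(293,266),(323,206)]],0)
a=onz(t,275,185,28)-onz(t,246,240,28);yaw=np.arctan2(a[1],a[0]);print(cen,yaw)
ex=np.array([np.cos(yaw),np.sin(yaw),0]);ey=np.array([-ex[1],ex[0],0]);h=cen.copy();h[2]=20
for th in(.4,.5,.6,.7,.75):
    e=h+140*(np.cos(th)*ey+np.array([0,0,np.sin(th)]))
    print(th,[np.round(proj(c,e+k*ex)) for c in(t,s) for k in(-95,95)])
E
python3 - <<'E'
import cv2
a=cv2.imread('pics/s.png')[130:260,150:340];b=cv2.imread('pics/t.png')[140:280,180:340]
a=cv2.resize(a,(400,274),interpolation=2);b=cv2.resize(b,(400,350),interpolation=2)
import numpy as np;a=cv2.copyMakeBorder(a,0,76,0,0,0);cv2.imwrite('pics/z.png',np.hstack([a,b]))
E
```

```text
c1 [695. 100.  10.]
c2 [527. 188.  10.]
c3 [389. -85.  10.]
c4 [ 562. -170.   10.]
sp+ [615. -29.  28.]
sp- [456.  50.  28.]
bot [ 675. -166.  140.]
cup [753.  25.  55.]
spoon [732. 216.   5.]
spoonh [586. 298.   5.]
jar [ 478. -249.   80.]
s c-x+y? [513. 198.  10.]
s c [689. 107.  10.]
s c [ 570. -165.   10.]
s c [395. -89.  10.]
[543.3507756    8.44956556  10.        ] -0.45780055236319434
0.4 [array([204., 216.]), array([237., 155.]), array([306., 158.]), array([296., 228.])]
0.5 [array([205., 216.]), array([239., 155.]), array([304., 154.]), array([294., 224.])]
0.6 [array([208., 217.]), array([241., 155.]), array([301., 150.]), array([290., 220.])]
0.7 [array([210., 218.]), array([244., 156.]), array([297., 146.]), array([286., 216.])]
0.75 [array([212., 218.]), array([246., 156.]), array([296., 144.]), array([284., 215.])]
```

View pics/z.png

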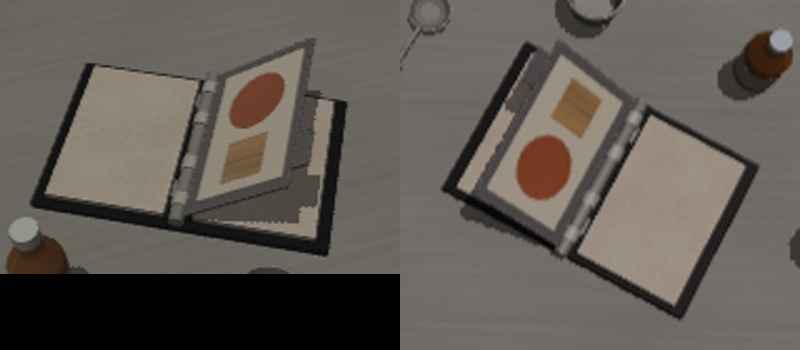

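The free-edge corners fit a leaf angle of about 0.67, with the holder centre at (542,10) and yaw -0.46. I'll keep the tool vertical and push from the +y side, following the leaf's arc.

```bash
cat > plan.py <<'E'
from h import *
yaw=-.46;ex=np.array([np.cos(yaw),np.sin(yaw),0]);ey=np.array([-ex[1],ex[0],0]);C=np.array([542,10,0.])
def W(x,y,z): return C+x*ex+y*ey+np.array([0,0,z])
def loc(p): d=np.array(p)-C;return np.array([d@ex,d@ey,d[2]])
E
python3 - <<'E'
from plan import *
s=manip.read_state();print(s['eef_pos'],s['eef_rot'],s['wrist_force'])
print(W(-10,160,75),W(-10,128,75))
E
```

```text
[ 209.44711369 -508.32210532  204.96110302] [-3.14058770e+00 -7.09513549e-05  3.90825472e-01] [-0.62160728 -0.0711281  -0.86618978]
[604.07117214 157.80788067  75.        ] [589.86483272 129.13420075  75.        ]
```

move_arm --dp '[[20, 33, 0], [20, 33, 0], [20, 33, 0], [20, 33, 0], [20, 33, 0], [20, 33, 0], [20, 33, 0], [20, 33, 0], [20, 33, 0], [20, 33, 0]]' --rotation '[[0, 0, 0.072], [0, 0, 0.072], [0, 0, 0.072], [0, 0, 0.072], [0, 0, 0.072], [0, 0, 0.072], [0, 0, 0.072], [0, 0, 0.072], [0, 0, 0.072], [0, 0, 0.072]]' --hand '[0, 0, 0, 0, 0, 0, 0, 0, 0, 0]'

```text
clock: 1.35
eef_pos: [409.9, -177.3, 205.3]
eef_rot: [-3.141, 0.0, 1.113]
wrist_force: [-0.2, -0.1, -1.0]
finger_gap: 0.5
finger_force: 0.0
```

move_arm --dp '[[20, 33, 0], [20, 33, 0], [20, 33, 0], [20, 33, 0], [20, 33, 0], [20, 33, 0], [20, 33, 0], [20, 33, 0], [20, 33, 0], [15, 37, 0]]' --rotation '[[0, 0, 0], [0, 0, 0], [0, 0, 0], [0, 0, 0], [0, 0, 0], [0, 0, 0], [0, 0, 0], [0, 0, 0], [0, 0, 0], [0, 0, 0]]' --hand '[0, 0, 0, 0, 0, 0, 0, 0, 0, 0]'

```text
clock: 2.6
eef_pos: [605.0, 156.5, 204.9]
eef_rot: [-3.141, 0.001, 1.11]
wrist_force: [-0.0, -0.2, 0.2]
finger_gap: 0.5
finger_force: 0.0
```

move_arm --dp '[[0, 0, 0], [0, 0, -40], [0, 0, -40], [0, 0, -30], [0, 0, -20], [0, 0, 0]]' --rotation '[[0, 0, 0], [0, 0, 0], [0, 0, 0], [0, 0, 0], [0, 0, 0], [0, 0, 0]]' --hand '[0, 0, 0, 0, 0, 0]'

```text
clock: 3.35
eef_pos: [603.9, 154.9, 74.5]
eef_rot: [-3.14, 0.001, 1.11]
wrist_force: [0.2, -0.1, 1.2]
finger_gap: 0.7
finger_force: 0.0
```

```bash
python3 - <<'E'
from plan import *
s=manip.read_state();print(s['clock'],loc(s['eef_pos']),s['eef_rot'],s['wrist_force'],s['finger_gap'])
c=camera('scene');a=cv2.resize(c['image'][90:290,140:400],(780,600),interpolation=2);cv2.imwrite('pics/a.png',a[:,:,::-1])
E
```

```text
3.35 [ -8.83403266 157.36179775  74.5007248 ] [-3.13994081e+00  1.31218763e-03  1.11040845e+00] [ 0.24851313 -0.07024872  1.18639678] 0.7028849989050099
```

View pics/a.png

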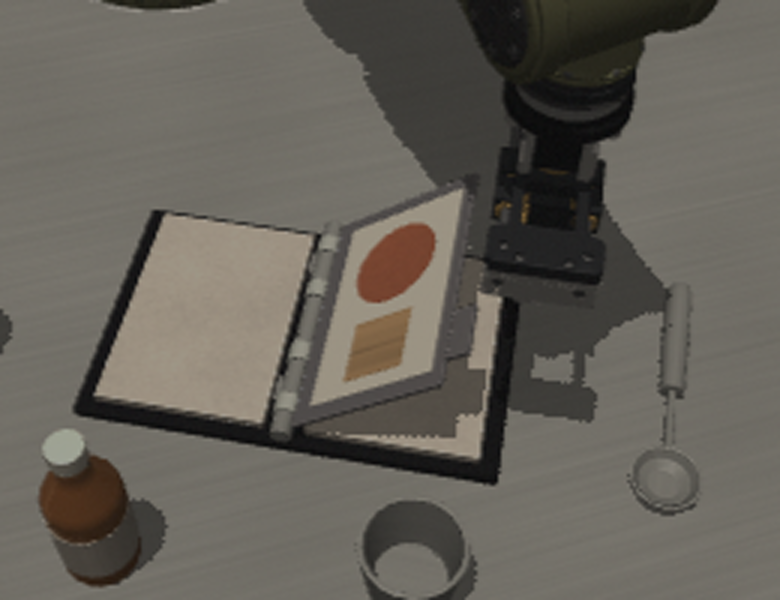

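The tool stands clear beyond the free edge, at body pixel (545,260), with its fingers hidden behind the body. The bystanders are untouched. I'll start the push.

move_arm --dp '[[-9, -17.5, 1], [-9, -17.5, 1], [-5.5, -11, 13], [-5, -10, 9], [-5, -10, 9]]' --rotation '[[0, 0, 0], [0, 0, 0], [0, 0, 0], [0, 0, 0], [0, 0, 0]]' --hand '[0, 0, 0, 0, 0]'

```text
clock: 4.03
eef_pos: [571.4, 89.3, 110.1]
eef_rot: [3.14, -0.001, 1.111]
wrist_force: [2.0, 2.5, 1.5]
finger_gap: 0.6
finger_force: 1.5
```

```bash
python3 - <<'E'
from plan import *
s=manip.read_state();print(s['clock'],loc(s['eef_pos']),s['eef_rot'],s['wrist_force'],s['finger_gap'])
c=camera('scene');a=cv2.resize(c['image'][90:290,140:400],(780,600),interpolation=2);cv2.imwrite('pics/b.png',a[:,:,::-1])
E
```

```text
4.025 [ -8.84476902  84.06648446 110.08606972] [ 3.13969724e+00 -1.41684220e-03  1.11108141e+00] [2.0269185  2.52800898 1.46581397] 0.5654339797131623
```

View pics/b.png

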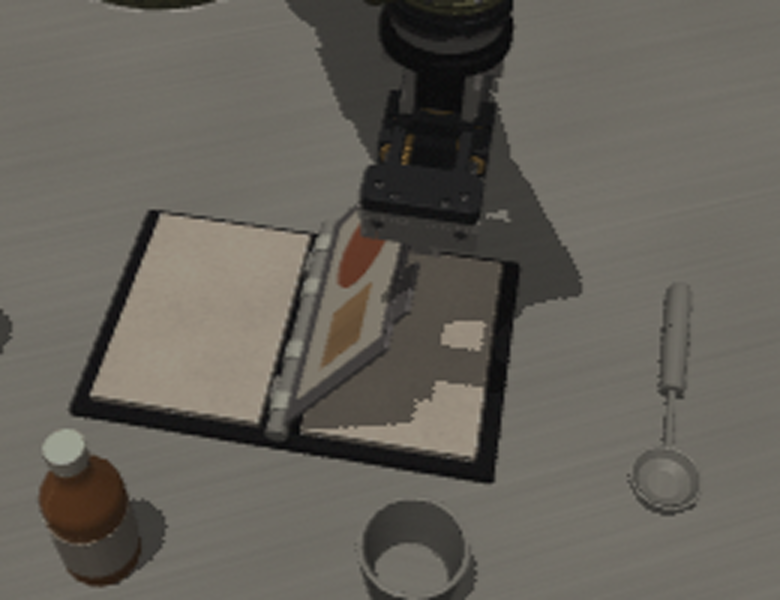

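The leaf has risen to about 1 rad. Its edge is near (395,330), and the push is a gentle 3 N. The holder has barely moved: its corners are still near (155,212) and (492,480). I'll carry on along the arc.

move_arm --dp '[[-5.5, -11, 6], [-5.5, -11, 6], [-6, -12, 4], [-6, -12, 4], [-5.5, -10.5, 1], [-5.5, -10.5, 1]]' --rotation '[[0, 0, 0], [0, 0, 0], [0, 0, 0], [0, 0, 0], [0, 0, 0], [0, 0, 0]]' --hand '[0, 0, 0, 0, 0, 0]'

```text
clock: 4.82
eef_pos: [536.6, 21.7, 130.4]
eef_rot: [-3.141, 0.0, 1.111]
wrist_force: [1.0, 1.4, -1.0]
finger_gap: 0.6
finger_force: 0.7
```

move_arm --dp '[[-5, -10, -1], [-5, -10, -2], [-4.5, -9.5, -3], [-4.5, -9.5, -3]]' --rotation '[[0, 0, 0], [0, 0, 0], [0, 0, 0], [0, 0, 0]]' --hand '[0, 0, 0, 0]'

```text
clock: 5.32
eef_pos: [517.5, -17.1, 121.0]
eef_rot: [-3.141, 0.0, 1.111]
wrist_force: [1.1, 0.8, 0.0]
finger_gap: 0.3
finger_force: 0.6
```

```bash
python3 - <<'E'
from plan import *
s=manip.read_state();print(s['clock'],loc(s['eef_pos']),s['eef_rot'],s['wrist_force'],s['finger_gap'])
c=camera('scene');a=cv2.resize(c['image'][90:290,140:400],(780,600),interpolation=2);cv2.imwrite('pics/d.png',a[:,:,::-1])
E
```

```text
5.325 [ -9.88602395 -35.13496267 121.04102255] [-3.14108649e+00  1.16858010e-04  1.11078738e+00] [1.07896868 0.81078816 0.04034676] 0.32757851868802473
```

View pics/d.png

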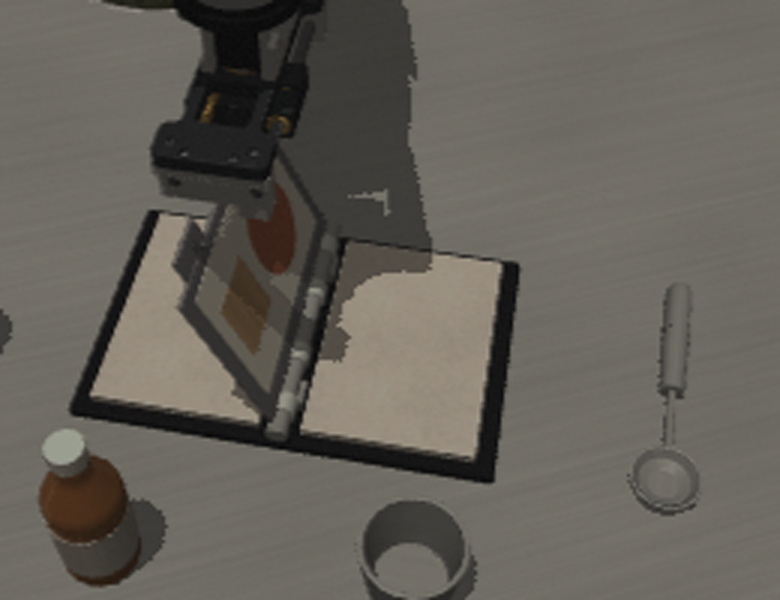

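The leaf is past upright, at about 2.0 rad, with its edge near (185,305). The fingertips are behind it and the force is small. I'll keep following the arc down.

move_arm --dp '[[-4.5, -9, -5.5], [-4.5, -9, -5.5], [-4, -7.5, -7], [-4, -7.5, -7], [-3, -6, -9], [-3, -6, -9], [-2, -4.5, -10], [-2, -4.5, -10], [-1.5, -2.5, -10], [-1.5, -2.5, -10]]' --rotation '[[0, 0, 0], [0, 0, 0], [0, 0, 0], [0, 0, 0], [0, 0, 0], [0, 0, 0], [0, 0, 0], [0, 0, 0], [0, 0, 0], [0, 0, 0]]' --hand '[0, 0, 0, 0, 0, 0, 0, 0, 0, 0]'

```text
clock: 6.62
eef_pos: [488.0, -75.6, 37.8]
eef_rot: [3.142, -0.0, 1.111]
wrist_force: [0.2, 0.5, 0.4]
finger_gap: 0.4
finger_force: 0.4
```

move_arm --dp '[[0, 0, -8], [0, 0, -5], [0, 0, 0]]' --rotation '[[0, 0, 0], [0, 0, 0], [0, 0, 0]]' --hand '[0, 0, 0]'

```text
clock: 7.0
eef_pos: [487.9, -75.4, 25.1]
eef_rot: [-3.141, 0.0, 1.111]
wrist_force: [0.7, 0.4, -0.1]
finger_gap: 0.4
finger_force: 0.0
```

```bash
python3 - <<'E'
from plan import *
s=manip.read_state();print(s['clock'],loc(s['eef_pos']),s['wrist_force'])
c=camera('scene');a=cv2.resize(c['image'][90:290,140:400],(780,600),interpolation=2);cv2.imwrite('pics/e.png',a[:,:,::-1])
E
```

```text
7.0 [ -10.57503473 -100.55445022   25.14234014] [ 0.72670485  0.39349686 -0.06671057]
```

View pics/e.png

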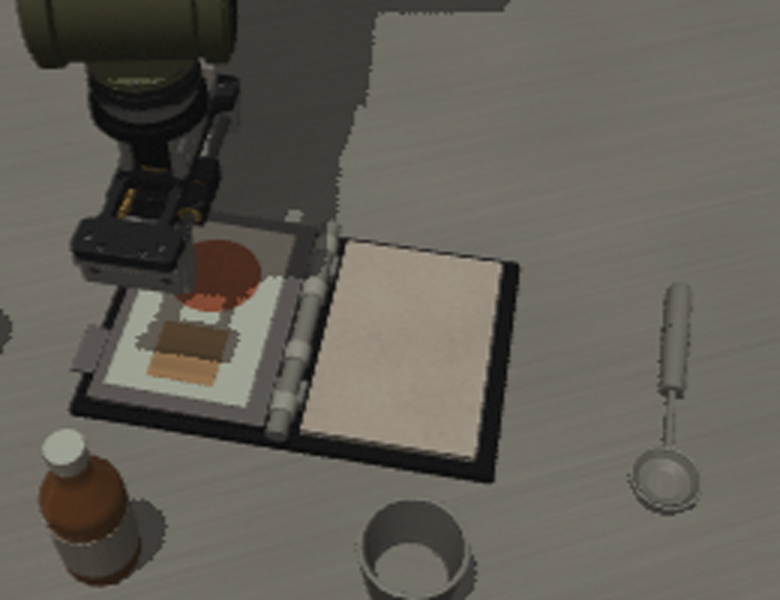

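The leaf is nearly flat on the -y side, with its tab near (90,350). I'll press it down in small steps until the force rises.

move_arm --dp '[[0, 0, -2], [0, 0, -1], [0, 0, -1], [0, 0, 0]]' --rotation '[[0, 0, 0], [0, 0, 0], [0, 0, 0], [0, 0, 0]]' --hand '[0, 0, 0, 0]'

```text
clock: 7.55
eef_pos: [488.3, -75.6, 22.1]
eef_rot: [3.141, -0.0, 1.111]
wrist_force: [-3.8, -0.0, 9.6]
finger_gap: 0.3
finger_force: 4.9
```

The stop is reached: the leaf top is at 22 mm and pushes back with 10 N. I'll hold briefly and then retreat straight up.

move_arm --dp '[[0, 0, -0.5], [0, 0, 0], [0, 0, 0], [0, 0, 5], [0, 0, 20], [0, 0, 40], [0, 0, 40], [-10, 0, 40], [-20, 0, 30], [0, 0, 0]]' --rotation '[[0, 0, 0], [0, 0, 0], [0, 0, 0], [0, 0, 0], [0, 0, 0], [0, 0, 0], [0, 0, 0], [0, 0, 0], [0, 0, 0], [0, 0, 0]]' --hand '[0, 0, 0, 0, 0, 0, 0, 0, 0, 0]'

```text
clock: 8.8
eef_pos: [458.2, -75.7, 197.9]
eef_rot: [3.138, -0.001, 1.111]
wrist_force: [0.3, 0.3, -0.6]
finger_gap: 0.4
finger_force: 0.0
```

```bash
python3 - <<'E'
from plan import *
s=manip.read_state();print(s['clock'],loc(s['eef_pos']),s['wrist_force'])
c=camera('scene');a=cv2.resize(c['image'][90:290,140:400],(780,600),interpolation=2);cv2.imwrite('pics/f.png',a[:,:,::-1])
for th in(3.0,3.08,3.14):print(th,[((np.array(proj(c,W(k,140*np.cos(th),20+140*np.sin(th))))-[140,90])*3).round() for k in(-95,95)])
E
```

```text
8.8 [ -37.01872438 -113.9790796   197.88350896] [ 0.3426889   0.30399569 -0.60561284]
3.0 [array([163., 187.]), array([ 88., 381.])]
3.08 [array([163., 197.]), array([ 89., 389.])]
3.14 [array([164., 204.]), array([ 90., 396.])]
```

View pics/f.png

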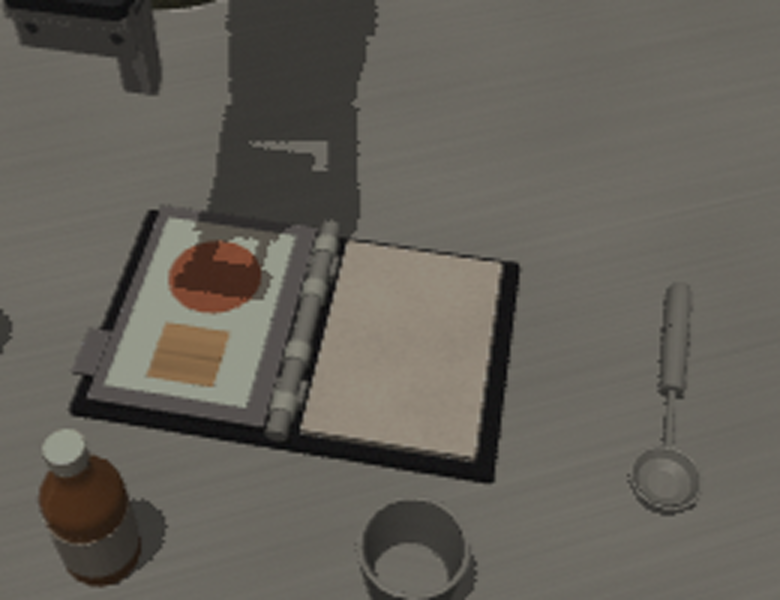

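The leaf lies flat, with its edge corners at (163,206) and (90,398), matching the 3.14 prediction. The holder and bystanders stand where they were, and the gripper is clear.

```bash
python3 -c "from cell import manip;print(manip.sign_off())"
```

```text
the job is handed in; nothing more can be done
None
```

The leaf was pushed over and pressed flat on the -y side: the last picture matches its 3.14 rad stop, with holder and bystanders showing no visible shift, and the job is handed in (sign-off returned no verdict).

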